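Load the tablet mill and clamp its cup

TASK

Set the lidded grinding cup into the round nest of the tablet mill and turn it under light pressure until it drops over the drive cross and sits fully home; feel for it and never press hard. Then swing the hinged clamp over the cup and press its bar down until it snaps under the catch and stays shut. Leave the bottles, the pot and the tube as they stand.

Things in the scene. Friction and masses are not known exactly. Their poses are not given: they have to be found in the camera images.
- cup: grinding cup: upright steel cylinder, blue ribbed lid, 60 mm across, 60 mm tall, 0.15 to 0.31 kg; origin at the centre of its underside, z up. Grip it across the steel (10 to 50 mm up; the lid is 2 mm narrower). In its foot is a cross slot 9.5 mm wide, 9 mm deep, along its own x and y, the same every quarter turn
- mill: squat grey machine 154 x 248 x 48 mm fixed to the bench; origin at its underside below the cup's axis, x to its back (away from the dark control panel), y towards its hinge post, z up. The cup may press on any part of it with 50 N at most
- nest (a point): centre of the mill's drive plate, 52 mm above the bench: the cup's origin lies here when fully home. Axes as the mill's. An aluminium ring, 63.5 mm wide inside, rises 12 mm above this point and guides the cup; the ring is 80 mm wide outside
- cross_top (a point): centre of the top of the orange drive cross, 6 mm above the nest point; bars 6 mm wide, 42 mm long. Its angle differs every time and is NOT measured (this point's axes are the mill's). A cup that misses it rests on it, 6 mm proud, and drops when turned to match within 5 degrees, a quarter turn at most. The drive holds 0.25 N m, so a lightly pressed cup slides on it
- clamp (a joint): angle of the clamp arm: 0 shut (level over the cup), 1.6 to 1.85 at the start (upright, leaning back), at most 1.9. It stays where it is left (stiff hinge, 0.15 N m). Its sprung rubber pad meets the lid at about 0.03 and presses it with 8 N when shut. Below 0.015 untouched, the catch holds it; over a cup 6 mm proud it stops near 0.04 and cannot latch
- clamp_hinge (a point): centre of the clamp's hinge pin, 128 mm above the bench, 92 mm from the cup's axis towards the mill's +y; the pin lies along the mill's x. Hinge post: 52 mm wide, 140 mm high, its inner face 83 mm from the cup's axis
- clamp_bar (a point): centre of the clamp's blue T-bar: round, 14 mm thick, 74 mm long, parallel to the pin, 170 mm out along the arm and 14 mm off it on the side away from the cup. Push it over, then press down (about 10 N): the spring catch at the arm's end (103 to 125 mm from the cup's axis, up to 150 mm high) gives way and snaps over; a stop lies 3 mm below shut
- saline_bottle: small clear bottle, 43 mm across, 98 mm tall, origin at its underside; a bystander
- tablet_bottle: clear bottle with a white cap, 45 mm across, 118 mm tall, origin at its underside; a bystander
- ointment_pot: low round pot, 69 mm across, 41 mm tall, origin at its underside; a bystander
- pump_bottle: pump bottle, 74 mm across, 168 mm tall, origin at its underside; a bystander
- tweezers_case: light blue upright tube, 18 mm across, 141 mm tall, origin at its underside; a bystander
Mind the look-alikes: they are no part of the job. Of the things that look like the cup, the middle-sized one is meant.

How it is judged:
By the outcome, as a careful person would: the job done as asked, in the order asked, and still so for the second after the job is handed in, with the robot touching nothing.
It also fails if it takes over 72 s, if anything falls off the work surface, if the arm or the gripper's body presses on something with over 40 N, if the wrist force passes 120 N, or if a joint passes its speed limit or range.

ROBOT

A 7-joint arm with a two-finger parallel gripper is mounted at the origin on a cart in front of the work surface, level with it; the furniture and walls round the work are solid. World frame = base frame: x ahead of the robot, y to its left, z up, the work surface at z = 0. Lengths are in m, angles in rad, forces in N, time in s.
With the tool pointing down it reaches from about 0.4 to 0.85 m from the base axis. Payload 10.4 kg.
Tool frame: the origin (TCP) lies on the centre line of the jaws, within the pads' length; the fingertips stand 11 mm ahead of it and the grasp point (between the pads) lies 8 mm behind it (tip_reach is the distance from the TCP to the fingertips, in m); z points along the fingers, y is the line along which they close (so a half turn about z gives the same grasp; the last joint's range is limited). The gripper opens to 85 mm and grips with 20 to 120 N. Pads are 22 mm wide; open, the fingers measure 114 mm over their backs; the gripper's body (76 mm by 85 mm) begins 54 mm behind the grasp point. The pads swing forward as they close: fully open they stand 13 mm farther back than shut.
Start: joints at [-1.289, 0.332, -0.065, 1.46, 0.022, 1.35, -0.088], TCP at [0.188, 0.596, 0.242] pointing down, gripper open.
Joint ranges: [-2.6, 2.6], [-0.5, 2.12], [-1.47, 1.34], [0.16, 2.42], [-1.27, 4.41], [0.06, 2.06], [-2.6, 2.6]. Speed limits (rad/s): [2.22, 2.22, 2.79, 2.79, 3.14, 3.14, 3.14].

INTERFACE

Orientations are given as a unit quaternion [x, y, z, w].
In Python, from workcell import get_obs, camera, hand_in, tip_reach gives the robot as it stands. The module is installed in compiled form; this text tells all that it offers.
- The arm moves only by the tool move_arm, never from a script. Its argument "plan" is a list of rows, each an object with "delta_pos": the shift along the tool's x, y, z in a scale on which 1.0 is 500 mm, a list of three; "turn": the turn, a rotation vector about the tool's x, y, z in shares of pi rad (1.0 is pi rad), a list of three; "fingers": the closure, from 0 (fully open) to 1 (shut). A call has 1 to 12 rows; each row is the pose to reach, as a shift and turn from the pose commanded when the call began, along the tool's axes at that moment; what a row does not reach only later rows make up. A row lasts 1/8 s, in which the tool goes at most 62.5 mm and 10.7 degrees, less where a joint would pass 70% of its speed; a pose out of reach is approached as far as the arm can. Shift and turn numbers lie between -1 and 1, and a call with a number outside is refused. A call with a gripper value outside its range is refused whole. The fingers move at their own pace and stop on an object; "force" is the grip in N (left out, the last holds). Time passes only in rows, so rows that repeat a pose let the fingers close. It gives the time, the measured TCP pose, the force, the opening and the grip force at its end, in the units of the state.
- get_obs(): the state, without advancing time (a new reading comes with each control period).
- camera(name): name is "scene" or "top" or "wrist"; returns a dict with "color" (480x640x3 uint8, red, green, blue), "range_z" (480x640 float32, m along the optical axis (not along the pixel's ray), 0 where there is no reading), "fx", "fy", "cx", "cy" (pixels), "R" (3x3) and "t" (3): a world point X has camera coordinates R X + t; the wrist camera has in their place "tool_from_camera" (4x4, takes a point from camera to tool coordinates, whose origin is the TCP and whose axes are the flange's). Camera axes: x right, y down, z forward; pixel columns grow to the right and rows downward; lengths in m; the calibration is good to about 2 mm. A picture is of the moment at which its call begins: read the wrist's pose just before it.
- hand_in(): hands the job in; it is judged then, once.
The state is a dict: "clock": time; "joint_pos": joint angles; "joint_velocities": joint speeds; "tau": joint torques, N m; "position": TCP position; "ee_rot": TCP orientation; "ft_force": force on the tool from outside, world axes, zero at the start; "torque": the same for the moment, N m; "grip_width": opening from 0.0 (shut) to 1.0 (fully open); "grasp_force": force on a finger pad.
Only numpy, scipy, OpenCV 4.12 (cv2) and the standard library are available. Lean on these libraries where they do the work, as an engineer would, in place of code of your own. Each camera call takes 0.05 s, during which the arm holds its last target. There are 200 camera calls.

## Working session

There is one attempt and no reset: what is moved stays moved. The work goes in short steps, Python scripts to look and compute and a tool call to move; the robot and the scene stay as the last step left them, time stands still between calls to the robot, and variables do not carry over. Pictures are saved under pics/ and viewed, at most 10 in all, crops included, and the job is handed in when it is done.

Besides the shell and the picture viewer there is one more tool, called after "Call:" as name([rows], argument=value, ...), one row to a line, values as JSON. move_arm: Moves the arm, as the interface text tells. Its arguments: {"type":"object","properties":{"plan":{"type":"array","items":{"type":"object","properties":{"delta_pos":{"type":"array","items":{"type":"number"}},"turn":{"type":"array","items":{"type":"number"}},"fingers":{"type":"number"}}}},"force":{"type":"number"}},"required":["plan"]}

```bash
mkdir -p pics
cat > h.py <<'E'
import numpy as np, cv2
from workcell import get_obs, camera, hand_in, tip_reach
from scipy.spatial.transform import Rotation as Rn
def save(c,n): cv2.imwrite('pics/'+n, c['color'][:,:,::-1])
def cloud(c,T=None):
    z=c['range_z'].astype(float); v,u=np.mgrid[:480,:640]
    P=np.stack([(u-c['cx'])*z/c['fx'],(v-c['cy'])*z/c['fy'],z],-1)
    if T is None: W=(P-c['t'])@c['R']
    else: W=P@T[:3,:3].T+T[:3,3]
    W[z<=0]=np.nan; return W
def wrist():
    o=get_obs(); c=camera('wrist'); T=np.eye(4); T[:3,:3]=Rn.from_quat(o['ee_rot']).as_matrix(); T[:3,3]=o['position']
    return c,cloud(c,T@c['tool_from_camera'])
E
python3 - <<'E'
from h import *
a=camera('scene');b=camera('top')
save(a,'s0.png');save(b,'t0.png')
np.savez('c0.npz',sw=cloud(a),tw=cloud(b),sc=a['color'],tc=b['color'])
o=get_obs();print(o,tip_reach)
for c in(a,b):print(-c['R'].T@c['t'],c['fx'])
E
```

```text
{'clock': 0.1, 'joint_pos': array([-1.28860801,  0.3327696 , -0.06469554,  1.46088575,  0.02162768,
        1.34990729, -0.08850687]), 'joint_velocities': array([-1.98629037e-03, -8.54592000e-04, -5.96880526e-04, -3.70470416e-03,
        1.38876190e-03, -6.28630186e-05,  1.14136239e-03]), 'tau': array([ 1.65501453e-03, -6.26741266e+01,  4.93341917e-02, -3.92425632e+01,
        1.63304026e-02,  7.00454693e-03, -6.23965570e-05]), 'position': array([0.18747063, 0.59586928, 0.24160632]), 'ee_rot': array([ 1.51797626e-01,  9.88411390e-01, -6.34707086e-04, -5.27938517e-05]), 'ft_force': array([ 0.62029975, -0.16161601,  0.21323943]), 'torque': array([-0.0149148 ,  0.04973566, -0.03814602]), 'grasp_force': 0.0, 'grip_width': 0.9944489448047397} 0.011
[-0.00625601 -0.74242746  1.1858002 ] 584.8134878229255
[ 0.33780895 -0.05772686  1.34583045] 521.7044661255358
```

View pics/s0.png

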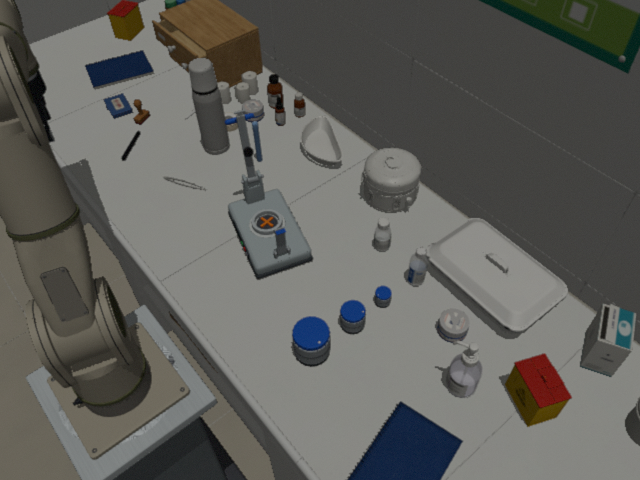

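View pics/t0.png

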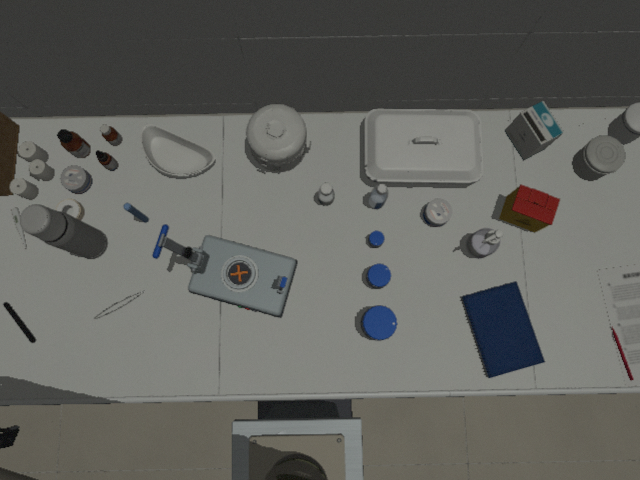

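The blue-lidded look-alikes in the top view are small (376,239), middle (378,275) and large (379,322). In the scene view they are at (383,296), (352,316) and (311,340). The middle one should be the 60 mm cup. The mill's nest is at top (240,273), and the clamp stands upright with its T-bar at (161,241). Next I measure these and confirm the cup in a crop.

Run:
```python
from h import *
d=np.load('c0.npz')
for k,boxes in (('t',{'small':(362,228,390,250),'mid':(360,260,396,292),'big':(356,300,402,345),'bar':(148,222,172,262)}),('s',{'small':(372,284,395,308),'mid':(336,298,370,335),'big':(288,315,334,365),'bar':(222,108,262,128),'catchblue':(272,225,290,240)})):
    W=d[k+'w'];C=d[k+'c'];H=cv2.cvtColor(C,cv2.COLOR_RGB2HSV)
    blue=(H[...,0]>100)&(H[...,0]<128)&(H[...,1]>150)&(H[...,2]>60)
    for n,(u0,v0,u1,v1) in boxes.items():
        m=np.zeros_like(blue);m[v0:v1,u0:u1]=blue[v0:v1,u0:u1]
        P=W[m];P=P[~np.isnan(P[:,0])]
        if len(P)<5: print(k,n,len(P));continue
        zt=np.percentile(P[:,2],90); Q=P[P[:,2]>zt-.006] if n!='bar' else P
        (c,r)=cv2.minEnclosingCircle(Q[:,:2].astype(np.float32))
        print(k,n,len(Q),'ztop',zt.round(4),'circ',np.round(c,4),'diam',round(2*r,4),'mean',Q.mean(0).round(4))
    # mill heightmap
    o=(H[...,0]<18)&(H[...,0]>4)&(H[...,1]>150)&(H[...,2]>100)
    m=np.zeros_like(o); b=(220,255,258,292) if k=='t' else (250,210,285,235)
    m[b[1]:b[3],b[0]:b[2]]=o[b[1]:b[3],b[0]:b[2]]
    P=W[m];P=P[~np.isnan(P[:,0])];print(k,'cross',len(P),P.mean(0).round(4),np.median(P,0).round(4))
    # mill deck
    P=W.reshape(-1,3);c0=P0=np.array([0.43,0.19])
    c0=np.nanmedian(W[m],0)[:2]
    near=np.linalg.norm(P[:,:2]-c0,axis=1)<.17
    q=P[near&(P[:,2]>.040)&(P[:,2]<.054)];
    print(k,'deck',len(q),np.median(q[:,2]).round(4),cv2.minAreaRect(q[:,:2].astype(np.float32)))
    q=P[near&(P[:,2]>.058)&(P[:,2]<.07)&(np.linalg.norm(P[:,:2]-c0,axis=1)<.05)];
    print(k,'ring',len(q),q[:,2].max(),cv2.minEnclosingCircle(q[:,:2].astype(np.float32)))
    q=P[near&(P[:,2]>.125)&(P[:,2]<.145)];print(k,'high',len(q),q.mean(0))
a=cv2.resize(d['tc'][255:335,350:410],None,fx=5,fy=5,interpolation=2)[:,:,::-1]
b=cv2.resize(d['tc'][230:320,180:305],None,fx=4,fy=4,interpolation=2)[:,:,::-1]
cv2.imwrite('pics/crop.png',np.hstack([a[:360],b]))
```

```text
t small 117 ztop 0.0444 circ [ 0.5914 -0.2093] diam 0.0357 mean [ 0.5917 -0.2094  0.0418]
t mid 304 ztop 0.0641 circ [ 0.4947 -0.2094] diam 0.0552 mean [ 0.4943 -0.2085  0.0614]
t big 729 ztop 0.0884 circ [ 0.3782 -0.203 ] diam 0.0784 mean [ 0.378  -0.2025  0.0858]
t bar 125 ztop 0.3034 circ [0.5441 0.2627] diam 0.0699 mean [0.5424 0.2629 0.3007]
t cross 69 [0.5075 0.1376 0.0589] [0.5067 0.1374 0.059 ]
t deck 4656 0.0487 ((0.5043557286262512, 0.13258977234363556), (0.2431756556034088, 0.1551070660352707), 73.49494934082031)
t ring 379 0.06907218979540504 ((0.5072170495986938, 0.137017622590065), 0.03999439254403114)
t high 207 [0.52521833 0.19824344 0.13755011]
s small 139 ztop 0.0439 circ [ 0.5945 -0.2127] diam 0.037 mean [ 0.5932 -0.2133  0.0413]
s mid 351 ztop 0.0638 circ [ 0.4967 -0.2129] diam 0.0566 mean [ 0.4953 -0.2137  0.0611]
s big 830 ztop 0.088 circ [ 0.379  -0.2083] diam 0.0804 mean [ 0.3788 -0.2076  0.0856]
s bar 89 ztop 0.3025 circ [0.5431 0.257 ] diam 0.0703 mean [0.5425 0.2591 0.2985]
s catchblue 34 ztop 0.1506 circ [0.4736 0.019 ] diam 0.0206 mean [0.4731 0.0194 0.1486]
s cross 64 [0.5092 0.1362 0.0577] [0.5092 0.1354 0.0577]
s deck 3163 0.0484 ((0.5069066882133484, 0.13108818233013153), (0.24899034202098846, 0.1551252007484436), 72.44677734375)
s ring 304 0.06963387074265656 ((0.5081031322479248, 0.13587500154972076), 0.04217425733804703)
s high 206 [0.52444182 0.19083178 0.13507701]
```

View pics/crop.png

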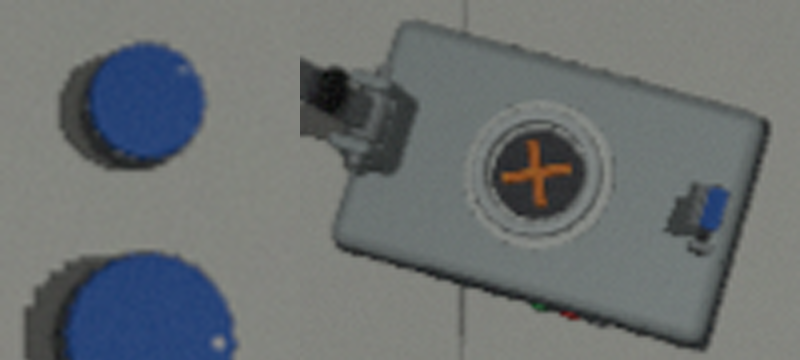

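The crop confirms the middle cup: its lid is about 57 mm across with its top at about 62 mm, while the small one is 36 mm and the large 80 mm across. In the right half, the orange cross shows inside the ring at crop (537,173) and the catch at (700,215). The mill's yaw is about -17°, the nest is near (0.508, 0.136) and the cup near (0.4955, -0.211). Next I work out the viewing poses.

```bash
cat >> h.py <<'E'
def delta(p,yaw=0):
    "tool-frame shift to world point p; yaw = world turn (deg) about z"
    o=get_obs(); R=Rn.from_quat(o['ee_rot']).as_matrix()
    return np.round(R.T@(np.array(p)-o['position']),4), np.round(R.T@[0,0,np.radians(yaw)],4)
E
python3 - <<'E'
from h import *
d=np.load('c0.npz')
c=camera('wrist');print(c['tool_from_camera'].round(3),c['fx'])
print(delta([.45,.10,.33]),delta([.4955,-.211,.25]))
W=d['tw']
for n,(u,v) in dict(flask=(40,220),flask2=(95,240),tube=(130,208),tray=(425,140),pot=(275,130)).items(): print(n,np.nanmedian(W[v-3:v+4,u-3:u+4].reshape(-1,3),0).round(3))
E
```

```text
[[-0.001 -0.961 -0.278  0.07 ]
 [ 1.    -0.001  0.    -0.001]
 [-0.    -0.278  0.961 -0.132]
 [ 0.     0.     0.     1.   ]] 379.1064521711374
(array([-0.3992, -0.3944, -0.0879]), array([0., 0., 0.])) (array([-0.536 , -0.6773, -0.0076]), array([0., 0., 0.]))
flask [0.595 0.517 0.291]
flask2 [0.593 0.492 0.078]
tube [0.659 0.389 0.133]
tray [ 0.836 -0.339  0.089]
pot [0.856 0.041 0.118]
```

Careful with the scale: shifts go in shares of 500 mm and turns go in shares of pi rad. That gives: -0.4 m / 0.5 = -0.8, -0.38 m / 0.5 = -0.76.

Call:
move_arm([
  {"delta_pos":[-0.06,-0.06,-0.06],"turn":[0,0,0],"fingers":0},
  {"delta_pos":[-0.12,-0.12,-0.12],"turn":[0,0,0],"fingers":0},
  {"delta_pos":[-0.2,-0.2,-0.18],"turn":[0,0,0],"fingers":0},
  {"delta_pos":[-0.28,-0.28,-0.2],"turn":[0,0,0],"fingers":0},
  {"delta_pos":[-0.36,-0.36,-0.2],"turn":[0,0,0],"fingers":0},
  {"delta_pos":[-0.44,-0.44,-0.2],"turn":[0,0,0],"fingers":0},
  {"delta_pos":[-0.52,-0.5,-0.2],"turn":[0,0,0],"fingers":0},
  {"delta_pos":[-0.6,-0.56,-0.2],"turn":[0,0,0],"fingers":0},
  {"delta_pos":[-0.68,-0.62,-0.2],"turn":[0,0,0],"fingers":0},
  {"delta_pos":[-0.76,-0.68,-0.2],"turn":[0,0,0],"fingers":0},
  {"delta_pos":[-0.8,-0.74,-0.2],"turn":[0,0,0],"fingers":0},
  {"delta_pos":[-0.8,-0.74,-0.2],"turn":[0,0,0],"fingers":0},
])

```text
clock: 1.65
position: [0.4588, 0.1203, 0.3423]
ee_rot: [0.154, 0.988, -0.0, 0.0]
ft_force: [-0.9, 0.2, -0.1]
grip_width: 0.997
grasp_force: 0.0
```

Run:
```python
from h import *
o=get_obs();print(o['clock'],o['position'].round(4),o['joint_pos'].round(3),o['ee_rot'].round(4))
c,W=wrist();save(c,'w1.png');np.savez('w1.npz',W=W,C=c['color'])
print(delta([.4955,-.211,.25]))
```

```text
1.65 [0.4588 0.1203 0.3423] [-0.777 -0.064  0.406  1.693  0.026  1.508  0.888] [ 1.544e-01  9.880e-01 -1.000e-04  0.000e+00]
(array([-0.1364, -0.3065,  0.0921]), array([0., 0., 0.]))
```

View pics/w1.png

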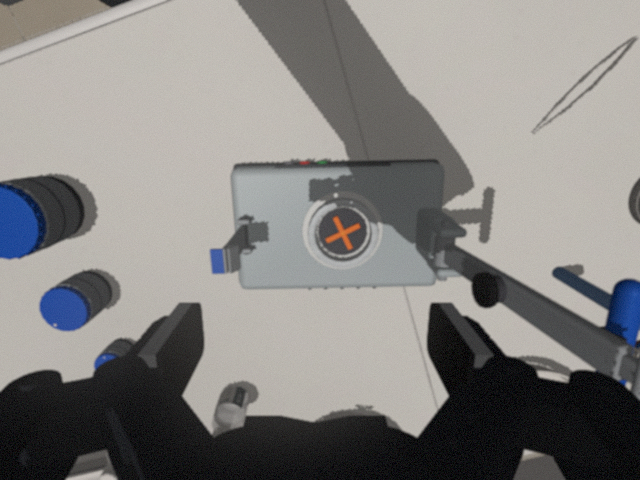

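The wrist view shows the nest and orange cross at (343,232), the clamp arm leaning back to the right, the catch at (240,240) and the cups at the left (middle cup near (75,300)). I measure the ring, the cross and the deck angle.

Run:
```python
from h import *
d=np.load('w1.npz');W=d['W'];C=d['C'];H=cv2.cvtColor(C,cv2.COLOR_RGB2HSV)
o=((H[...,0]<16)|(H[...,0]>176))&(H[...,1]>140)&(H[...,2]>80)
m=np.zeros_like(o);m[205:260,315:372]=o[205:260,315:372]
P=W[m];P=P[~np.isnan(P[:,0])];c=np.median(P,0);print('cross',len(P),P.mean(0).round(4))
v=P[:,:2]-P[:,:2].mean(0);r=np.hypot(*v.T);a=np.arctan2(v[:,1],v[:,0]);s=r>.008
print('cross angle',np.degrees(np.angle(np.mean(np.exp(4j*a[s]))))/4,'len',2*np.percentile(r,98))
Q=W.reshape(-1,3);rr=np.linalg.norm(Q[:,:2]-c[:2],axis=1)
q=Q[(rr<.17)&(Q[:,2]>.043)&(Q[:,2]<.053)];print('deck',np.median(q[:,2]),cv2.minAreaRect(q[:,:2].astype(np.float32)))
q=Q[(rr<.048)&(Q[:,2]>.0585)&(Q[:,2]<.070)];print('ring',len(q),np.median(q[:,2]))
from scipy.optimize import least_squares
f=least_squares(lambda p:np.hypot(q[:,0]-p[0],q[:,1]-p[1])-.036,c[:2],loss='soft_l1',f_scale=.002);print(f.x.round(4),cv2.minEnclosingCircle(q[:,:2].astype(np.float32)))
```

```text
cross 371 [0.5079 0.1369 0.0583]
cross angle 8.830949374919978 len 0.04136804054348261
deck 0.04849965540008078 ((0.504820704460144, 0.1326451599597931), (0.24038881063461304, 0.14965051412582397), 73.41581726074219)
ring 1692 0.06407500141679803
[0.5072 0.1369] ((0.5078856348991394, 0.13680586218833923), 0.040002208203077316)
```

Converted, -0.305 m / 0.5 = -0.61, -0.07 m / 0.5 = -0.14.

Call:
move_arm([
  {"delta_pos":[-0.02,-0.06,0],"turn":[0,0,0],"fingers":0},
  {"delta_pos":[-0.06,-0.16,0.04],"turn":[0,0,0],"fingers":0},
  {"delta_pos":[-0.1,-0.26,0.06],"turn":[0,0,0],"fingers":0},
  {"delta_pos":[-0.14,-0.36,0.1],"turn":[0,0,0],"fingers":0},
  {"delta_pos":[-0.18,-0.46,0.14],"turn":[0,0,0],"fingers":0},
  {"delta_pos":[-0.2,-0.54,0.18],"turn":[0,0,0],"fingers":0},
  {"delta_pos":[-0.2,-0.61,0.18],"turn":[0,0,0],"fingers":0},
  {"delta_pos":[-0.2,-0.61,0.18],"turn":[0,0,0],"fingers":0},
  {"delta_pos":[-0.2,-0.61,0.18],"turn":[0,0,0],"fingers":0},
])

```text
clock: 2.82
position: [0.4625, -0.1961, 0.2522]
ee_rot: [0.151, 0.989, 0.0, -0.0]
ft_force: [0.2, 0.4, -0.7]
grip_width: 1.0
grasp_force: 0.0
```

Run:
```python
from h import *
o=get_obs();print(o['clock'],o['position'].round(4),o['joint_pos'].round(3),o['ee_rot'].round(4))
c,W=wrist();save(c,'w2.png');np.savez('w2.npz',W=W,C=c['color'])
H=cv2.cvtColor(c['color'],cv2.COLOR_RGB2HSV)
b=(H[...,0]>100)&(H[...,0]<128)&(H[...,1]>150)&(H[...,2]>60)
n,L,S,ce=cv2.connectedComponentsWithStats(b.astype(np.uint8))
for i in range(1,n):
    if S[i,4]<150: continue
    P=W[L==i];P=P[~np.isnan(P[:,0])]
    if len(P)<50: continue
    zt=np.percentile(P[:,2],80);Q=P[P[:,2]>zt-.005]
    print(ce[i].round(),len(Q),zt.round(4),cv2.minEnclosingCircle(Q[:,:2].astype(np.float32)),Q.mean(0).round(4))
```

```text
2.825 [ 0.4625 -0.1961  0.2522] [-0.458  0.037  0.799  1.798 -0.028  1.318  1.616] [ 1.509e-01  9.886e-01  3.000e-04 -1.000e-04]
[272. 120.] 8626 0.0858 ((0.38037773966789246, -0.20566271245479584), 0.04028543829917908) [ 0.3791 -0.2045  0.0852]
[ 26. 230.] 6700 0.0126 ((0.3942716121673584, -0.5092527270317078), 0.09337659180164337) [ 0.4015 -0.4851  0.0119]
[311. 253.] 2611 0.0612 ((0.4963957369327545, -0.21162788569927216), 0.027694717049598694) [ 0.4956 -0.2107  0.0606]
[340. 335.] 729 0.0413 ((0.5938542485237122, -0.2118331789970398), 0.018328474834561348) [ 0.5942 -0.2111  0.0407]
```

View pics/w2.png

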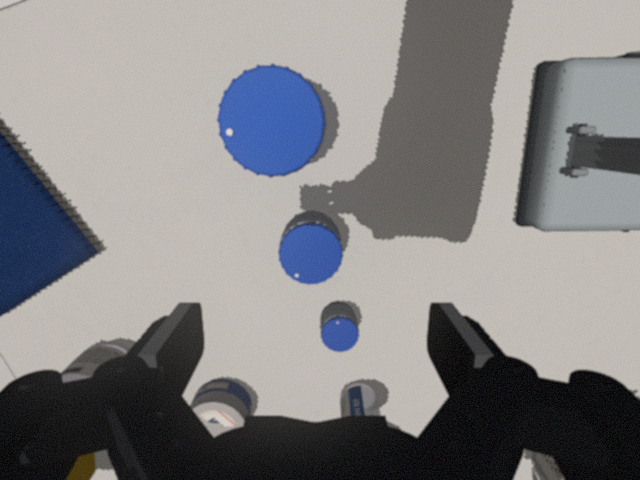

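The wrist view shows the middle cup at (311,253) with 55 mm visible and its top at 0.0606. The large cup is at (272,120) and the small one at (340,335). The three cup views agree on (0.496, -0.211), and the nest is at (0.5076, 0.1368). The cross lies at about 9°. I go down and grip.

Converted, 0.2255 m / 0.5 = 0.451, -0.0045 m / 0.5 = -0.009.

Call:
move_arm([
  {"delta_pos":[-0.04,-0.006,0.06],"turn":[0,0,0],"fingers":0},
  {"delta_pos":[-0.072,-0.009,0.16],"turn":[0,0,0],"fingers":0},
  {"delta_pos":[-0.073,-0.009,0.26],"turn":[0,0,0],"fingers":0},
  {"delta_pos":[-0.073,-0.009,0.34],"turn":[0,0,0],"fingers":0},
  {"delta_pos":[-0.073,-0.009,0.4],"turn":[0,0,0],"fingers":0},
  {"delta_pos":[-0.073,-0.009,0.44],"turn":[0,0,0],"fingers":0},
  {"delta_pos":[-0.073,-0.009,0.451],"turn":[0,0,0],"fingers":0},
  {"delta_pos":[-0.073,-0.009,0.451],"turn":[0,0,0],"fingers":0},
])

```text
clock: 3.88
position: [0.4959, -0.2128, 0.0273]
ee_rot: [0.152, 0.988, 0.0, 0.0]
ft_force: [0.5, -0.4, -0.6]
grip_width: 1.001
grasp_force: 0.0
```

Call:
move_arm([
  {"delta_pos":[0,0,0],"turn":[0,0,0],"fingers":0.3},
  {"delta_pos":[0,0,0],"turn":[0,0,0],"fingers":0.5},
  {"delta_pos":[0,0,0],"turn":[0,0,0],"fingers":0.5},
  {"delta_pos":[0,0,0],"turn":[0,0,0],"fingers":0.5},
  {"delta_pos":[0,0,0],"turn":[0,0,0],"fingers":0.5},
], force=40)

```text
clock: 4.5
position: [0.4962, -0.2129, 0.028]
ee_rot: [0.152, 0.988, 0.0, 0.001]
ft_force: [-1.6, 2.0, 7.5]
grip_width: 0.693
grasp_force: 41.6
```

Converted, 0.337 m / 0.5 = 0.674, -0.16 m / 0.5 = -0.32, 0.26 rad / 3.1416 = 0.0828.

Call:
move_arm([
  {"delta_pos":[0,0,-0.04],"turn":[0,0,0],"fingers":0.5},
  {"delta_pos":[0,0,-0.12],"turn":[0,0,0],"fingers":0.5},
  {"delta_pos":[0,0.02,-0.22],"turn":[0,0,0],"fingers":0.5},
  {"delta_pos":[0.02,0.08,-0.32],"turn":[0,0,0.0095],"fingers":0.5},
  {"delta_pos":[0.04,0.16,-0.35],"turn":[0,0,0.0223],"fingers":0.5},
  {"delta_pos":[0.07,0.26,-0.35],"turn":[0,0,0.035],"fingers":0.5},
  {"delta_pos":[0.1,0.36,-0.35],"turn":[0,0,0.0477],"fingers":0.5},
  {"delta_pos":[0.13,0.46,-0.35],"turn":[0,0,0.0605],"fingers":0.5},
  {"delta_pos":[0.16,0.56,-0.35],"turn":[0,0,0.0732],"fingers":0.5},
  {"delta_pos":[0.18,0.64,-0.35],"turn":[0,0,0.0828],"fingers":0.5},
  {"delta_pos":[0.188,0.674,-0.35],"turn":[0,0,0.0828],"fingers":0.5},
  {"delta_pos":[0.188,0.674,-0.35],"turn":[0,0,0.0828],"fingers":0.5},
])

```text
clock: 6.0
position: [0.5069, 0.1369, 0.2023]
ee_rot: [0.278, 0.961, -0.0, 0.0]
ft_force: [-0.3, -0.8, -2.9]
grip_width: 0.694
grasp_force: 44.4
```

Run:
```python
from h import *
o=get_obs();print(o['clock'],o['position'].round(4),o['joint_pos'].round(3),o['ft_force'],o['torque'])
b=camera('top');W=cloud(b);C=b['color'];H=cv2.cvtColor(C,cv2.COLOR_RGB2HSV)
a=camera('scene')
for n,c in(('t',b),('s',a)):
    W=cloud(c);H=cv2.cvtColor(c['color'],cv2.COLOR_RGB2HSV)
    m=(H[...,0]>100)&(H[...,0]<128)&(H[...,1]>150)&(H[...,2]>50)&(np.linalg.norm(W[...,:2]-o['position'][:2],axis=-1)<.05)&(W[...,2]<.26)
    P=W[m];print(n,len(P),P.mean(0) if len(P) else '',np.percentile(P,98,axis=0) if len(P) else '',P.min(0) if len(P) else '')
save(a,'s1.png')
print(delta([.5076,.1368,.100]))
cv2.imwrite('pics/s1c.png',cv2.resize(a['color'][80:300,170:370],None,fx=2.5,fy=2.5)[:,:,::-1])
```

```text
6.0 [0.5069 0.1369 0.2023] [-0.921  0.144  0.627  1.809 -0.09   1.217  0.74 ] [-0.34241384 -0.8009405  -2.90168366] [-0.00903103 -0.00545606  0.0429064 ]
t 2 [0.51710531 0.11303529 0.23395677] [0.51824651 0.11313443 0.23453573] [0.51591655 0.11293203 0.23335368]
s 97 [0.5040041  0.12690256 0.23454442] [0.52959667 0.15535021 0.23926874] [0.47832614 0.09514811 0.22833468]
(array([0.0007, 0.002 , 0.1022]), array([0., 0., 0.]))
```

View pics/s1c.png

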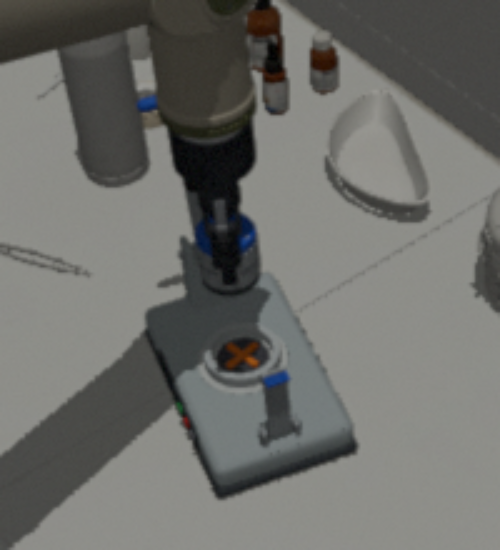

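Converted, 0.107 m / 0.5 = 0.214, 0.001 m / 0.5 = 0.002.

Call:
move_arm([
  {"delta_pos":[0,0.002,0.06],"turn":[0,0,0],"fingers":0.5},
  {"delta_pos":[0,0.002,0.13],"turn":[0,0,0],"fingers":0.5},
  {"delta_pos":[0,0.002,0.18],"turn":[0,0,0],"fingers":0.5},
  {"delta_pos":[0,0.002,0.21],"turn":[0,0,0],"fingers":0.5},
  {"delta_pos":[0,0.002,0.214],"turn":[0,0,0],"fingers":0.5},
  {"delta_pos":[0,0.002,0.214],"turn":[0,0,0],"fingers":0.5},
])

```text
clock: 6.85
position: [0.508, 0.1373, 0.0956]
ee_rot: [0.279, 0.96, 0.0, 0.0]
ft_force: [0.6, 0.2, -2.5]
grip_width: 0.691
grasp_force: 44.4
```

Run:
```python
from h import *
L=[]
for i in range(8):
    camera('wrist');o=get_obs();L.append(np.r_[o['position'],o['ft_force']])
print(np.mean(L,0).round(4),np.std(L,0).round(4),o['clock'],o['ee_rot'])
```

```text
[ 5.0780e-01  1.3770e-01  9.5400e-02  1.9000e-03 -2.0300e-01 -2.4443e+00] [2.000e-04 1.000e-04 3.000e-04 5.274e-01 4.603e-01 5.488e-01] 7.25 [2.78610462e-01 9.60404168e-01 1.93340763e-04 8.17579313e-05]
```

Converted, 0.007 m / 0.5 = 0.014, 0.0055 m / 0.5 = 0.011.

Call:
move_arm([
  {"delta_pos":[0,-0.0012,0.004],"turn":[0,0,0],"fingers":0.5},
  {"delta_pos":[0,-0.0012,0.008],"turn":[0,0,0],"fingers":0.5},
  {"delta_pos":[0,-0.0012,0.011],"turn":[0,0,0],"fingers":0.5},
  {"delta_pos":[0,-0.0012,0.014],"turn":[0,0,0],"fingers":0.5},
  {"delta_pos":[0,-0.0012,0.014],"turn":[0,0,0],"fingers":0.5},
])

```text
clock: 7.88
position: [0.507, 0.137, 0.0877]
ee_rot: [0.279, 0.96, -0.0, -0.0]
ft_force: [0.7, 0.1, -3.3]
grip_width: 0.69
grasp_force: 44.4
```

Converted, 0.0025 m / 0.5 = 0.005, 0.002 m / 0.5 = 0.004.

Call:
move_arm([
  {"delta_pos":[0,0,0.002],"turn":[0,0,0],"fingers":0.5},
  {"delta_pos":[0,0,0.004],"turn":[0,0,0],"fingers":0.5},
  {"delta_pos":[0,0,0.005],"turn":[0,0,0],"fingers":0.5},
  {"delta_pos":[0,0,0.005],"turn":[0,0,0],"fingers":0.5},
])

```text
clock: 8.38
position: [0.5072, 0.1371, 0.0859]
ee_rot: [0.279, 0.96, 0.0, -0.0]
ft_force: [-2.7, -0.4, 5.2]
grip_width: 0.688
grasp_force: 45.2
```

Contact at the cup 6 mm proud, with about 8 N. Now I turn it.

Converted, 0.0005 m / 0.5 = 0.001, 0.24 rad / 3.1416 = 0.0764.

Call:
move_arm([
  {"delta_pos":[0,0,0],"turn":[0,0,0.0127],"fingers":0.5},
  {"delta_pos":[0,0,0.001],"turn":[0,0,0.0255],"fingers":0.5},
  {"delta_pos":[0,0,0.001],"turn":[0,0,0.0382],"fingers":0.5},
  {"delta_pos":[0,0,0.001],"turn":[0,0,0.0477],"fingers":0.5},
  {"delta_pos":[0,0,0.001],"turn":[0,0,0.0573],"fingers":0.5},
  {"delta_pos":[0,0,0.001],"turn":[0,0,0.0668],"fingers":0.5},
  {"delta_pos":[0,0,0.001],"turn":[0,0,0.0764],"fingers":0.5},
])

```text
clock: 9.25
position: [0.5068, 0.1368, 0.0844]
ee_rot: [0.393, 0.92, -0.0, -0.0]
ft_force: [0.4, 0.3, -2.5]
grip_width: 0.689
grasp_force: 44.5
```

The contact force vanished, so it has engaged. I lower it gently.

Converted, 0.0035 m / 0.5 = 0.007, 0.003 m / 0.5 = 0.006.

Call:
move_arm([
  {"delta_pos":[0,0,0.002],"turn":[0,0,0],"fingers":0.5},
  {"delta_pos":[0,0,0.004],"turn":[0,0,0],"fingers":0.5},
  {"delta_pos":[0,0,0.006],"turn":[0,0,0],"fingers":0.5},
  {"delta_pos":[0,0,0.007],"turn":[0,0,0],"fingers":0.5},
  {"delta_pos":[0,0,0.007],"turn":[0,0,0],"fingers":0.5},
])

```text
clock: 9.88
position: [0.5069, 0.137, 0.0812]
ee_rot: [0.392, 0.92, -0.0, -0.0]
ft_force: [0.4, -0.1, -2.6]
grip_width: 0.692
grasp_force: 44.5
```

Converted, 0.002 m / 0.5 = 0.004, 0.0014 m / 0.5 = 0.0028.

Call:
move_arm([
  {"delta_pos":[0,0,0.0014],"turn":[0,0,0],"fingers":0.5},
  {"delta_pos":[0,0,0.0028],"turn":[0,0,0],"fingers":0.5},
  {"delta_pos":[0,0,0.004],"turn":[0,0,0],"fingers":0.5},
  {"delta_pos":[0,0,0.004],"turn":[0,0,0],"fingers":0.5},
])

```text
clock: 10.38
position: [0.507, 0.1371, 0.0799]
ee_rot: [0.392, 0.92, 0.0, -0.0]
ft_force: [-4.9, -0.5, 8.5]
grip_width: 0.693
grasp_force: 45.6
```

Home at 0.080, contact 6 mm lower than before. I release and rise.

Call:
move_arm([
  {"delta_pos":[0,0,-0.0024],"turn":[0,0,0],"fingers":0.4},
  {"delta_pos":[0,0,-0.0024],"turn":[0,0,0],"fingers":0},
  {"delta_pos":[0,0,-0.0024],"turn":[0,0,0],"fingers":0},
  {"delta_pos":[0,0,-0.0024],"turn":[0,0,0],"fingers":0},
  {"delta_pos":[0,0,-0.04],"turn":[0,0,0],"fingers":0},
  {"delta_pos":[0,0,-0.12],"turn":[0,0,0],"fingers":0},
  {"delta_pos":[0.04,0,-0.22],"turn":[0,0,0],"fingers":0},
  {"delta_pos":[0.08,0,-0.34],"turn":[0,0,0],"fingers":0},
  {"delta_pos":[0.1,0,-0.46],"turn":[0,0,0],"fingers":0.5},
  {"delta_pos":[0.1,0,-0.54],"turn":[0,0,0],"fingers":1},
  {"delta_pos":[0.1,0,-0.57],"turn":[0,0,0],"fingers":1},
  {"delta_pos":[0.1,0,-0.57],"turn":[0,0,0],"fingers":1},
])

```text
clock: 11.88
position: [0.4727, 0.1728, 0.365]
ee_rot: [0.392, 0.92, 0.001, 0.0]
ft_force: [-0.0, -0.2, -0.1]
grip_width: 0.142
grasp_force: 0.0
```

Run:
```python
from h import *
o=get_obs();print(o['clock'],o['position'].round(4),o['joint_pos'].round(3),o['ee_rot'].round(4),o['grip_width'])
c,W=wrist();save(c,'w3.png');s=camera('scene')
N=np.array([.5076,.1368])
for n,c,W in(('w',c,W),('s',s,cloud(s))):
    H=cv2.cvtColor(c['color'],cv2.COLOR_RGB2HSV)
    b=(H[...,0]>100)&(H[...,0]<128)&(H[...,1]>150)&(H[...,2]>50)
    m=b&(np.linalg.norm(W[...,:2]-N,axis=-1)<.05)&(W[...,2]<.14)
    P=W[m];zt=np.percentile(P[:,2],60);Q=P[P[:,2]>zt-.004]
    print(n,'lid',len(Q),np.median(Q[:,2]).round(4),Q.mean(0).round(4),cv2.minEnclosingCircle(Q[:,:2].astype(np.float32)))
    m=b&(W[...,2]>.2)&(np.linalg.norm(W[...,:2]-[.5425,.26],axis=-1)<.06);P=W[m]
    if len(P): print(n,'bar',len(P),P.mean(0).round(4),P.min(0).round(3),P.max(0).round(3))
```

```text
11.875 [0.4727 0.1728 0.365 ] [-1.079 -0.006  0.644  1.595  0.003  1.55   0.33 ] [3.919e-01 9.200e-01 6.000e-04 3.000e-04] 0.14150590685296188
w lid 1891 0.1125 [0.5065 0.1377 0.1125] ((0.5071824789047241, 0.13726580142974854), 0.02750653587281704)
w bar 1658 [0.5371 0.2635 0.3006] [0.51  0.247 0.293] [0.578 0.275 0.325]
s lid 277 0.1129 [0.5063 0.1338 0.1131] ((0.5064242482185364, 0.13455943763256073), 0.030045688152313232)
s bar 39 [0.5667 0.2509 0.2988] [0.557 0.244 0.293] [0.578 0.258 0.304]
```

View pics/w3.png

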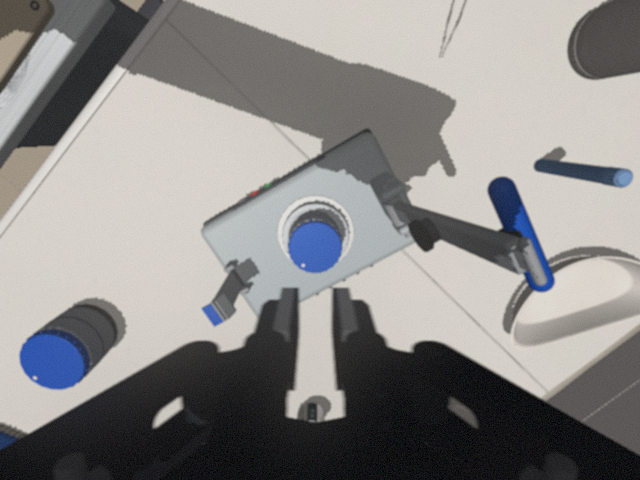

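The lid top measures 0.1125 at the nest centre (52 + 60 mm), so the cup is fully home. The wrist view shows the lidded cup in the ring at (315,245) and the T-bar upright at (520,235). I move behind the bar with the gripper shut.

Converted, 0.15 m / 0.5 = 0.3, 0.03 m / 0.5 = 0.06, -0.515 rad / 3.1416 = -0.1639.

Call:
move_arm([
  {"delta_pos":[0.02,0.06,0],"turn":[0,0,-0.0255],"fingers":1},
  {"delta_pos":[0.04,0.14,0],"turn":[0,0,-0.0637],"fingers":1},
  {"delta_pos":[0.06,0.22,0],"turn":[0,0,-0.1019],"fingers":1},
  {"delta_pos":[0.068,0.28,0],"turn":[0,0,-0.1401],"fingers":1},
  {"delta_pos":[0.068,0.3,0],"turn":[0,0,-0.1639],"fingers":1},
  {"delta_pos":[0.068,0.3,0],"turn":[0,0,-0.1639],"fingers":1},
  {"delta_pos":[0.068,0.3,0],"turn":[0,0,-0.1639],"fingers":1},
])

```text
clock: 12.85
position: [0.5568, 0.3007, 0.3637]
ee_rot: [0.146, 0.989, -0.0, -0.0]
ft_force: [0.3, -1.0, 0.2]
grip_width: -0.001
grasp_force: 0.0
```

```bash
cat >> h.py <<'E'
def mill():
    o=get_obs();y=np.array([.288,.958]);x=np.array([.958,-.288]);d=o['position'][:2]-[.5076,.1368]
    print('t',o['clock'],'mill x,y,z',(d@x).round(4),(d@y).round(4),o['position'][2].round(4),'yaw',np.degrees(np.arctan2(*Rn.from_quat(o['ee_rot']).as_matrix()[[1,0],1])).round(1),'F',o['ft_force'].round(1),o['grip_width'],o['joint_pos'].round(2))
E
python3 - <<'E'
from h import *
mill()
c,W=wrist();H=cv2.cvtColor(c['color'],cv2.COLOR_RGB2HSV)
b=(H[...,0]>100)&(H[...,0]<128)&(H[...,1]>150)&(H[...,2]>50)&(W[...,2]>.2)
P=W[b];d=P[:,:2]-[.5076,.1368];print(len(P),'bar y',np.percentile(d@[.288,.958],[2,50,98]),'x',np.percentile(d@[.958,-.288],[2,98]),np.percentile(P[:,2],[5,95]))
E
```

```text
t 12.85 mill x,y,z -0.0001 0.1712 0.3637 yaw 73.2 F [ 0.3 -1.   0.2] -0.0014368130548994208 [-1.    0.35  0.6   1.25 -0.2   1.6   0.85]
1769 bar y [0.12582827 0.13131768 0.13550028] x [-0.03325093  0.03205097] [0.29930605 0.30235191]
```

Converted, 0.073 m / 0.5 = 0.146, 0.072 m / 0.5 = 0.144.

Call:
move_arm([
  {"delta_pos":[0,0,0.06],"turn":[0,0,0],"fingers":1},
  {"delta_pos":[0,0,0.12],"turn":[0,0,0],"fingers":1},
  {"delta_pos":[0,0,0.146],"turn":[0,0,0],"fingers":1},
  {"delta_pos":[0,-0.02,0.144],"turn":[0,0,0],"fingers":1},
  {"delta_pos":[0,-0.04,0.14],"turn":[0,0,0],"fingers":1},
  {"delta_pos":[0,-0.06,0.136],"turn":[0,0,0],"fingers":1},
  {"delta_pos":[0,-0.08,0.134],"turn":[0,0,0],"fingers":1},
  {"delta_pos":[0,-0.1,0.134],"turn":[0,0,0],"fingers":1},
  {"delta_pos":[0,-0.12,0.134],"turn":[0,0,0],"fingers":1},
])

```text
clock: 14.02
position: [0.5396, 0.2433, 0.2973]
ee_rot: [0.144, 0.99, 0.0, -0.0]
ft_force: [0.4, 1.4, 0.7]
grip_width: -0.0
grasp_force: 0.5
```

Converted, -0.09 m / 0.5 = -0.18, -0.08 m / 0.5 = -0.16.

Call:
move_arm([
  {"delta_pos":[0,-0.02,0.002],"turn":[0,0,0],"fingers":1},
  {"delta_pos":[0,-0.04,0.004],"turn":[0,0,0],"fingers":1},
  {"delta_pos":[0,-0.06,0.008],"turn":[0,0,0],"fingers":1},
  {"delta_pos":[0,-0.08,0.012],"turn":[0,0,0],"fingers":1},
  {"delta_pos":[0,-0.1,0.018],"turn":[0,0,0],"fingers":1},
  {"delta_pos":[0,-0.12,0.026],"turn":[0,0,0],"fingers":1},
  {"delta_pos":[0,-0.14,0.034],"turn":[0,0,0],"fingers":1},
  {"delta_pos":[0,-0.16,0.044],"turn":[0,0,0],"fingers":1},
  {"delta_pos":[0,-0.18,0.054],"turn":[0,0,0],"fingers":1},
])

```text
clock: 15.15
position: [0.5138, 0.1572, 0.2698]
ee_rot: [0.144, 0.99, 0.0, -0.0]
ft_force: [0.8, 0.0, -0.5]
grip_width: 0.0
grasp_force: 0.5
```

```bash
cat >> h.py <<'E'
def bar(name):
    if name=='wrist': c,W=wrist()
    else: c=camera(name);W=cloud(c)
    H=cv2.cvtColor(c['color'],cv2.COLOR_RGB2HSV)
    d=W[...,:2]-[.5076,.1368];ym=d@[.288,.958];xm=d@[.958,-.288]
    b=(H[...,0]>100)&(H[...,0]<128)&(H[...,1]>150)&(H[...,2]>40)&(abs(xm)<.05)&(ym>-.098)&(ym<.2)&(W[...,2]>.125)
    if b.sum()>5: print(name,b.sum(),'bar y',np.percentile(ym[b],[2,50,98]).round(4),'x',np.percentile(xm[b],[2,98]).round(3),'z',np.percentile(W[b][:,2],[5,50,95]).round(4))
    return c
E
python3 - <<'E'
from h import *
mill();bar('wrist');bar('scene');bar('top')
E
```

```text
t 15.15 mill x,y,z 0.0001 0.0214 0.2698 yaw 73.4 F [ 0.8  0.  -0.5] 0.00032414622225002517 [-0.97  0.13  0.65  1.68 -0.08  1.36  0.97]
wrist 3267 bar y [-0.0052  0.0007  0.0067] x [-0.033  0.006] z [0.2759 0.2788 0.2802]
scene 128 bar y [-0.0104 -0.0051  0.0023] x [-0.031  0.033] z [0.2708 0.2762 0.2803]
top 108 bar y [-0.0177 -0.0026  0.0041] x [-0.034  0.032] z [0.2739 0.2775 0.2826]
```

Converted, -0.055 m / 0.5 = -0.11, -0.053 m / 0.5 = -0.106.

Call:
move_arm([
  {"delta_pos":[0,-0.02,0.014],"turn":[0,0,0],"fingers":1},
  {"delta_pos":[0,-0.04,0.028],"turn":[0,0,0],"fingers":1},
  {"delta_pos":[0,-0.056,0.04],"turn":[0,0,0],"fingers":1},
  {"delta_pos":[0,-0.036,0.02],"turn":[0,0,0],"fingers":1},
  {"delta_pos":[0,-0.036,-0.044],"turn":[0,0,0],"fingers":1},
  {"delta_pos":[0,-0.07,-0.048],"turn":[0,0,0],"fingers":1},
  {"delta_pos":[0,-0.106,-0.044],"turn":[0,0,0],"fingers":1},
  {"delta_pos":[0,-0.11,-0.02],"turn":[0,0,0],"fingers":1},
  {"delta_pos":[0,-0.11,-0.02],"turn":[0,0,0],"fingers":1},
])

```text
clock: 16.42
position: [0.4975, 0.1051, 0.2787]
ee_rot: [0.144, 0.99, -0.0, -0.001]
ft_force: [-0.8, 0.1, -0.4]
grip_width: -0.002
grasp_force: 0.0
```

Run:
```python
from h import *
mill();bar('wrist');bar('scene')
```

```text
t 16.425 mill x,y,z -0.0005 -0.0333 0.2787 yaw 73.4 F [-0.8  0.1 -0.4] -0.0023170852035169533 [-0.94  0.04  0.67  1.74 -0.03  1.38  1.01]
wrist 187 bar y [-0.0325 -0.0269 -0.0223] x [-0.03  -0.002] z [0.2503 0.255  0.2563]
scene 130 bar y [-0.0388 -0.0337 -0.0269] x [-0.033  0.033] z [0.2479 0.2536 0.2576]
```

Converted, 0.088 m / 0.5 = 0.176, -0.036 m / 0.5 = -0.072.

Call:
move_arm([
  {"delta_pos":[0,-0.008,0.024],"turn":[0,0,0],"fingers":1},
  {"delta_pos":[0,-0.024,0.044],"turn":[0,0,0],"fingers":1},
  {"delta_pos":[0,-0.036,0.066],"turn":[0,0,0],"fingers":1},
  {"delta_pos":[0,-0.046,0.088],"turn":[0,0,0],"fingers":1},
  {"delta_pos":[0,-0.056,0.11],"turn":[0,0,0],"fingers":1},
  {"delta_pos":[0,-0.062,0.132],"turn":[0,0,0],"fingers":1},
  {"delta_pos":[0,-0.068,0.154],"turn":[0,0,0],"fingers":1},
  {"delta_pos":[0,-0.072,0.176],"turn":[0,0,0],"fingers":1},
  {"delta_pos":[0,-0.072,0.176],"turn":[0,0,0],"fingers":1},
])

```text
clock: 17.65
position: [0.4849, 0.0593, 0.1897]
ee_rot: [0.149, 0.989, -0.007, -0.004]
ft_force: [-14.1, -38.2, 10.9]
grip_width: 0.001
grasp_force: 16.5
```

Run:
```python
from h import *
mill();bar('wrist');bar('scene')
```

```text
t 17.65 mill x,y,z 0.0006 -0.0808 0.1897 yaw 72.8 F [-14.1 -38.2  10.9] 0.0005125571788984676 [-0.9   0.07  0.71  1.91 -0.04  1.2   1.1 ]
wrist 898 bar y [-0.0777 -0.071   0.0009] x [-0.029 -0.004] z [0.1782 0.1815 0.1827]
scene 98 bar y [-0.081  -0.076  -0.0692] x [-0.033  0.033] z [0.1735 0.1798 0.1855]
```

The tip slid over the bar's outer side and is loaded sideways. I back off upward and recentre.

Converted, -0.03 m / 0.5 = -0.06, -0.015 m / 0.5 = -0.03.

Call:
move_arm([
  {"delta_pos":[0,-0.02,-0.01],"turn":[0,0,0],"fingers":1},
  {"delta_pos":[0,-0.02,-0.03],"turn":[0,0,0],"fingers":1},
  {"delta_pos":[0,-0.02,-0.06],"turn":[0,0,0],"fingers":1},
  {"delta_pos":[0,0.004,-0.06],"turn":[0,0,0],"fingers":1},
  {"delta_pos":[0,0.004,-0.06],"turn":[0,0,0],"fingers":1},
])

```text
clock: 18.38
position: [0.4888, 0.0745, 0.2222]
ee_rot: [0.143, 0.99, 0.0, 0.0]
ft_force: [0.7, -0.7, -0.5]
grip_width: 0.002
grasp_force: 0.0
```

Run:
```python
from h import *
mill();c=bar('wrist');bar('scene');bar('top');save(c,'w4.png')
```

```text
t 18.375 mill x,y,z -0.0001 -0.0651 0.2222 yaw 73.6 F [ 0.7 -0.7 -0.5] 0.001953406875852806 [-0.91  0.04  0.7   1.86 -0.03  1.25  1.07]
wrist 1174 bar y [-0.0777 -0.0719 -0.0662] x [-0.034  0.001] z [0.1802 0.1827 0.1842]
scene 148 bar y [-0.0805 -0.0757 -0.0677] x [-0.032  0.031] z [0.175  0.1814 0.186 ]
```

View pics/w4.png

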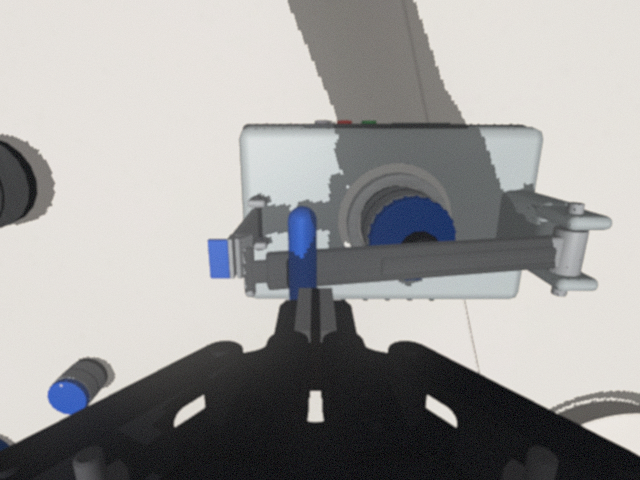

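The wrist view shows the bar at (302,250), the arm over the cup and the catch at (225,255), still unlatched. I turn the gripper 90° so that the 22 mm pad width spans the bar.

Converted, -0.009 m / 0.5 = -0.018, -0.006 m / 0.5 = -0.012, 1.57 rad / 3.1416 = 0.4997.

Call:
move_arm([
  {"delta_pos":[0,-0.004,-0.01],"turn":[0,0,0.0477],"fingers":1},
  {"delta_pos":[0,-0.008,-0.01],"turn":[0,0,0.1019],"fingers":1},
  {"delta_pos":[0,-0.012,-0.01],"turn":[0,0,0.156],"fingers":1},
  {"delta_pos":[0,-0.018,-0.01],"turn":[0,0,0.2101],"fingers":1},
  {"delta_pos":[0,-0.018,-0.01],"turn":[0,0,0.2642],"fingers":1},
  {"delta_pos":[0,-0.018,-0.01],"turn":[0,0,0.3183],"fingers":1},
  {"delta_pos":[0,-0.018,-0.01],"turn":[0,0,0.3724],"fingers":1},
  {"delta_pos":[0,-0.018,-0.01],"turn":[0,0,0.4265],"fingers":1},
  {"delta_pos":[0,-0.018,-0.01],"turn":[0,0,0.4775],"fingers":1},
  {"delta_pos":[0,-0.018,-0.01],"turn":[0,0,0.4997],"fingers":1},
  {"delta_pos":[0,-0.018,-0.01],"turn":[0,0,0.4997],"fingers":1},
])

```text
clock: 19.9
position: [0.4859, 0.0637, 0.227]
ee_rot: [0.801, 0.598, -0.0, -0.0]
ft_force: [0.2, 0.8, -0.6]
grip_width: 0.004
grasp_force: 0.0
```

Run:
```python
from h import *
mill()
```

```text
t 19.9 mill x,y,z 0.0003 -0.0762 0.227 yaw -16.5 F [ 0.2  0.8 -0.6] 0.0038020270473789345 [-0.93  0.02  0.73  1.86 -0.02  1.26 -0.49]
```

Converted, 0.05 m / 0.5 = 0.1, 0.003 m / 0.5 = 0.006.

Call:
move_arm([
  {"delta_pos":[0.006,0,0.03],"turn":[0,0,0],"fingers":1},
  {"delta_pos":[0.006,0,0.06],"turn":[0,0,0],"fingers":1},
  {"delta_pos":[0.006,0,0.074],"turn":[0,0,0],"fingers":1},
  {"delta_pos":[0.006,0,0.088],"turn":[0,0,0],"fingers":1},
  {"delta_pos":[0.004,0,0.1],"turn":[0,0,0],"fingers":1},
  {"delta_pos":[0.004,0,0.1],"turn":[0,0,0],"fingers":1},
])

```text
clock: 20.65
position: [0.4865, 0.0657, 0.177]
ee_rot: [0.802, 0.598, -0.0, -0.0]
ft_force: [0.4, -0.4, 0.4]
grip_width: -0.003
grasp_force: 0.0
```

Run:
```python
from h import *
mill();bar('scene')
```

```text
t 20.65 mill x,y,z 0.0003 -0.0742 0.177 yaw -16.6 F [ 0.4 -0.4  0.4] -0.003292334507255922 [-0.92  0.08  0.73  1.92 -0.06  1.16 -0.45]
scene 132 bar y [-0.0852 -0.0803 -0.0731] x [-0.033  0.032] z [0.1546 0.1609 0.1663]
```

Converted, 0.012 m / 0.5 = 0.024, 0.008 m / 0.5 = 0.016.

Call:
move_arm([
  {"delta_pos":[-0.002,0,0.008],"turn":[0,0,0],"fingers":1},
  {"delta_pos":[-0.004,0,0.016],"turn":[0,0,0],"fingers":1},
  {"delta_pos":[-0.004,0,0.024],"turn":[0,0,0],"fingers":1},
  {"delta_pos":[-0.004,0,0.024],"turn":[0,0,0],"fingers":1},
])

```text
clock: 21.2
position: [0.4863, 0.0637, 0.1654]
ee_rot: [0.802, 0.598, 0.0, 0.0]
ft_force: [0.6, -0.8, 0.6]
grip_width: -0.001
grasp_force: 0.8
```

Converted, 0.004 m / 0.5 = 0.008, 0.001 m / 0.5 = 0.002.

Call:
move_arm([
  {"delta_pos":[0,0,0.002],"turn":[0,0,0],"fingers":1},
  {"delta_pos":[0,0,0.004],"turn":[0,0,0],"fingers":1},
  {"delta_pos":[0,0,0.006],"turn":[0,0,0],"fingers":1},
  {"delta_pos":[0,0,0.008],"turn":[0,0,0],"fingers":1},
  {"delta_pos":[0,0,0.008],"turn":[0,0,0],"fingers":1},
])

```text
clock: 21.82
position: [0.4861, 0.0638, 0.1612]
ee_rot: [0.802, 0.598, 0.0, 0.0]
ft_force: [0.6, -2.1, 1.6]
grip_width: 0.001
grasp_force: 0.9
```

Converted, 0.003 m / 0.5 = 0.006, 0.001 m / 0.5 = 0.002.

Call:
move_arm([
  {"delta_pos":[0,0,0.002],"turn":[0,0,0],"fingers":1},
  {"delta_pos":[0,0,0.004],"turn":[0,0,0],"fingers":1},
  {"delta_pos":[0,0,0.006],"turn":[0,0,0],"fingers":1},
  {"delta_pos":[0,0,0.006],"turn":[0,0,0],"fingers":1},
])

```text
clock: 22.32
position: [0.4861, 0.0637, 0.1584]
ee_rot: [0.802, 0.598, -0.0, 0.0]
ft_force: [-0.8, -2.4, 4.9]
grip_width: -0.0
grasp_force: 2.6
```

Run:
```python
from h import *
mill();bar('scene')
```

```text
t 22.325 mill x,y,z 0.0005 -0.0762 0.1584 yaw -16.6 F [-0.8 -2.4  4.9] -0.00013621989556379413 [-0.91  0.11  0.74  1.95 -0.08  1.12 -0.43]
scene 124 bar y [-0.0875 -0.0827 -0.0755] x [-0.033  0.033] z [0.1395 0.1452 0.1498]
```

Converted, 0.002 m / 0.5 = 0.004, 0.0015 m / 0.5 = 0.003.

Call:
move_arm([
  {"delta_pos":[0,0,0.002],"turn":[0,0,0],"fingers":1},
  {"delta_pos":[0,0,0.003],"turn":[0,0,0],"fingers":1},
  {"delta_pos":[0,0,0.004],"turn":[0,0,0],"fingers":1},
  {"delta_pos":[0,0,0.004],"turn":[0,0,0],"fingers":1},
])

```text
clock: 22.88
position: [0.4861, 0.0636, 0.1566]
ee_rot: [0.802, 0.598, -0.0, 0.0]
ft_force: [-1.9, -3.6, 7.8]
grip_width: -0.003
grasp_force: 3.8
```

Converted, 0.0025 m / 0.5 = 0.005, 0.002 m / 0.5 = 0.004.

Call:
move_arm([
  {"delta_pos":[0,0,0.002],"turn":[0,0,0],"fingers":1},
  {"delta_pos":[0,0,0.004],"turn":[0,0,0],"fingers":1},
  {"delta_pos":[0,0,0.005],"turn":[0,0,0],"fingers":1},
  {"delta_pos":[0,0,0.005],"turn":[0,0,0],"fingers":1},
])

```text
clock: 23.38
position: [0.4864, 0.0634, 0.1557]
ee_rot: [0.802, 0.598, 0.0, -0.0]
ft_force: [-11.1, -5.4, 28.8]
grip_width: 0.003
grasp_force: 14.6
```

Run:
```python
from h import *
mill();bar('scene')
```

```text
t 23.375 mill x,y,z 0.0009 -0.0764 0.1557 yaw -16.6 F [-11.1  -5.4  28.8] 0.0031646650249656486 [-0.91  0.11  0.74  1.95 -0.08  1.11 -0.43]
scene 121 bar y [-0.0884 -0.0828 -0.0757] x [-0.032  0.033] z [0.1369 0.1429 0.1482]
```

That is the firm stop, about 3 mm below shut. I lift off and check the latch.

Converted, -0.17 m / 0.5 = -0.34, -0.11 m / 0.5 = -0.22.

Call:
move_arm([
  {"delta_pos":[0,0,-0.006],"turn":[0,0,0],"fingers":1},
  {"delta_pos":[0,0,-0.02],"turn":[0,0,0],"fingers":1},
  {"delta_pos":[0,0,-0.06],"turn":[0,0,0],"fingers":1},
  {"delta_pos":[0,0,-0.14],"turn":[0,0,0],"fingers":1},
  {"delta_pos":[0.1,0,-0.22],"turn":[0,0,0],"fingers":1},
  {"delta_pos":[0.2,0,-0.3],"turn":[0,0,0],"fingers":1},
  {"delta_pos":[0.26,0,-0.34],"turn":[0,0,0],"fingers":1},
  {"delta_pos":[0.26,0,-0.34],"turn":[0,0,0],"fingers":1},
])

```text
clock: 24.42
position: [0.5233, 0.192, 0.3244]
ee_rot: [0.8, 0.6, 0.001, 0.0]
ft_force: [0.1, -0.6, -0.9]
grip_width: 0.003
grasp_force: 0.0
```

Run:
```python
from h import *
mill();c=bar('scene');bar('top');a=bar('wrist')
A=cv2.resize(c['color'][160:300,200:340],(560,560),interpolation=2)
B=cv2.resize(a['color'],(240,180))
A=A[:,:,::-1].copy();cv2.imwrite('pics/end.png',A)
o=get_obs();print(o['ft_force'])
```

```text
t 24.425 mill x,y,z -0.0009 0.0574 0.3244 yaw -16.3 F [ 0.1 -0.6 -0.9] 0.002583433266001606 [-1.02  0.16  0.67  1.54 -0.1   1.47 -0.63]
scene 144 bar y [-0.0862 -0.0819 -0.0742] x [-0.032  0.033] z [0.1402 0.1477 0.1524]
top 148 bar y [-0.0833 -0.0779 -0.0721] x [-0.034  0.031] z [0.1458 0.1493 0.1537]
wrist 30 bar y [0.0417 0.0464 0.0485] x [-0.002  0.003] z [0.3495 0.3579 0.3595]
[-0.99153752 -0.4720685   0.16998278]
```

View pics/end.png

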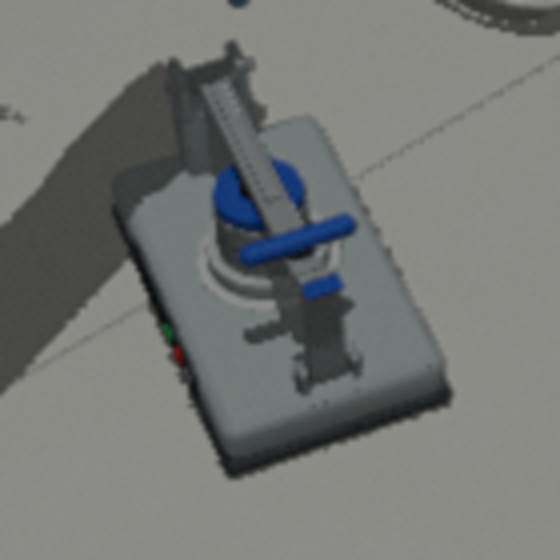

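The picture shows the clamp level over the cup, bar at (298,240), the arm's end at the catch tab (322,287). The bar height is ambiguous to about 2 mm, so I average several frames and look at the arm's slope.

Run:
```python
from h import *
N=np.array([.5076,.1368]);Y=np.array([.288,.958]);X=np.array([.958,-.288])
for n in('scene','top'):
    A=[];D=[];B=[]
    for i in range(6):
        c=camera(n);W=cloud(c);d=W[...,:2]-N;y=d@Y;x=d@X;z=W[...,2]
        H=cv2.cvtColor(c['color'],cv2.COLOR_RGB2HSV);b=(H[...,0]>100)&(H[...,0]<128)&(H[...,1]>150)&(H[...,2]>40)
        m=(abs(x)<.035)&b&(y>-.095)&(y<-.06)&(z>.12);A.append(np.r_[np.percentile(z[m],[50,80,95]),np.median(y[m])])
        m=(abs(x)<.006)&~b&(z>.11)&(z<.16)&(y>-.06)&(y<.06);D.append(np.polyfit(y[m],z[m],1))
        m=(abs(x)<.02)&b&(y<-.098)&(y>-.14);B.append(np.r_[np.median(y[m]),np.median(z[m])])
    print(n,np.mean(A,0).round(4),'arm slope',-np.mean(D,0)[0].round(4),np.std(D,0)[0].round(4),'z at hinge',np.polyval(np.mean(D,0),.092).round(4),'tab',np.mean(B,0).round(4))
mill()
```

```text
scene [ 0.1477  0.1504  0.1522 -0.0817] arm slope -0.0236 0.0051 z at hinge 0.1371 tab [-0.1224  0.148 ]
top [ 0.1494  0.1516  0.1537 -0.0778] arm slope -0.0206 0.0014 z at hinge 0.1378 tab [-0.1199  0.1484]
t 25.175 mill x,y,z -0.0 0.054 0.3238 yaw -16.6 F [0.3 0.2 0.3] 0.0006836450503234845 [-1.01  0.16  0.67  1.55 -0.1   1.47 -0.63]
```

I do a tap test: contact at TCP z of about 0.160 with stiff resistance means latched, while a soft contact from about 0.164 means it is not.

Converted, 0.16 m / 0.5 = 0.32, 0.02 m / 0.5 = 0.04.

Call:
move_arm([
  {"delta_pos":[-0.06,0,0],"turn":[0,0,0],"fingers":1},
  {"delta_pos":[-0.16,0,0.04],"turn":[0,0,0],"fingers":1},
  {"delta_pos":[-0.24,0,0.12],"turn":[0,0,0],"fingers":1},
  {"delta_pos":[-0.262,0,0.22],"turn":[0,0,0],"fingers":1},
  {"delta_pos":[-0.262,0,0.3],"turn":[0,0,0],"fingers":1},
  {"delta_pos":[-0.262,0,0.32],"turn":[0,0,0],"fingers":1},
  {"delta_pos":[-0.262,0,0.32],"turn":[0,0,0],"fingers":1},
])

```text
clock: 26.05
position: [0.4861, 0.0631, 0.1644]
ee_rot: [0.802, 0.598, -0.0, 0.0]
ft_force: [0.4, 0.4, 1.1]
grip_width: 0.001
grasp_force: 0.0
```

Call:
move_arm([
  {"delta_pos":[0,0,0.002],"turn":[0,0,0],"fingers":1},
  {"delta_pos":[0,0,0.004],"turn":[0,0,0],"fingers":1},
  {"delta_pos":[0,0,0.004],"turn":[0,0,0],"fingers":1},
])

```text
clock: 26.42
position: [0.4861, 0.0631, 0.1623]
ee_rot: [0.802, 0.598, 0.0, 0.0]
ft_force: [0.5, 0.8, -0.7]
grip_width: -0.002
grasp_force: 0.0
```

Converted, 0.001 m / 0.5 = 0.002.

Call:
move_arm([
  {"delta_pos":[0,0,0.002],"turn":[0,0,0],"fingers":1},
  {"delta_pos":[0,0,0.002],"turn":[0,0,0],"fingers":1},
])

```text
clock: 26.68
position: [0.4858, 0.063, 0.1608]
ee_rot: [0.802, 0.598, 0.0, -0.0]
ft_force: [-0.4, -0.7, 0.1]
grip_width: 0.001
grasp_force: 0.0
```

Converted, 0.001 m / 0.5 = 0.002.

Call:
move_arm([
  {"delta_pos":[0,0,0.002],"turn":[0,0,0],"fingers":1},
  {"delta_pos":[0,0,0.002],"turn":[0,0,0],"fingers":1},
])

```text
clock: 26.92
position: [0.4859, 0.0629, 0.16]
ee_rot: [0.802, 0.598, 0.0, -0.0]
ft_force: [-1.0, -0.5, 3.6]
grip_width: -0.001
grasp_force: 2.1
```

Call:
move_arm([
  {"delta_pos":[0,0,0.002],"turn":[0,0,0],"fingers":1},
  {"delta_pos":[0,0,0.002],"turn":[0,0,0],"fingers":1},
])

```text
clock: 27.18
position: [0.4858, 0.0628, 0.159]
ee_rot: [0.802, 0.598, 0.0, -0.0]
ft_force: [-1.3, -0.0, 4.7]
grip_width: -0.001
grasp_force: 2.5
```

Contact came at 0.160 with an immediate 3.6 N preload, and nothing above it. The clamp is latched at shut. I withdraw.

Call:
move_arm([
  {"delta_pos":[0,0,-0.008],"turn":[0,0,0],"fingers":1},
  {"delta_pos":[0,0,-0.04],"turn":[0,0,0],"fingers":1},
  {"delta_pos":[0,0,-0.12],"turn":[0,0,0],"fingers":1},
  {"delta_pos":[0,0,-0.22],"turn":[0,0,0],"fingers":1},
  {"delta_pos":[0,0,-0.28],"turn":[0,0,0],"fingers":1},
  {"delta_pos":[0,0,-0.3],"turn":[0,0,0],"fingers":1},
  {"delta_pos":[0,0,-0.3],"turn":[0,0,0],"fingers":1},
  {"delta_pos":[0,0,-0.3],"turn":[0,0,0],"fingers":1},
])

```text
clock: 28.18
position: [0.4853, 0.0628, 0.3076]
ee_rot: [0.802, 0.598, -0.001, -0.0]
ft_force: [-1.0, -0.1, 0.5]
grip_width: -0.004
grasp_force: 0.0
```

Run:
```python
from h import *
mill();bar('scene');print(hand_in())
```

```text
t 28.175 mill x,y,z -0.0001 -0.0773 0.3076 yaw -16.6 F [-1.  -0.1  0.5] -0.004076552091443607 [-0.96 -0.04  0.73  1.73  0.03  1.44 -0.52]
scene 152 bar y [-0.0866 -0.0816 -0.0746] x [-0.032  0.033] z [0.1403 0.1474 0.1528]
the job is handed in; nothing more can be done
None
```

The cup sits fully home on the drive cross and the clamp is latched over it; I handed the job in at 28 s, though the first press on the bar slipped and pushed sideways with about 41 N at the fingertips before I backed off.

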